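# Swap the tool kept behind the brush and the dispenser

## Task

The nippers lying on the aluminium stand behind the scrub brush and the tape dispenser are due for washing. First clear the brush and the dispenser off the stand and stand them both upright on the cork mat, then take the nippers out and lay them in the middle of the steel tray, along its length, and lay the forceps in the middle of the rear inlay where the nippers were, along it. Last, put the brush and the dispenser back upright exactly where each stood, square to the stand, and do not disturb the timer or the loose roll of tape beside the stand.

Things in the scene. Friction and masses are not known exactly. Their poses are not given: they have to be found in the camera images.
- brush: Scrub brush standing on its bristles, purple arched handle on top, solid block 30 (own x) x 86 (own y) x 55 mm high, 70 g. Origin: centre of its underside. Starts on one of the two front inlays of the stand, own y along the stand's y. Grip it across the 30 mm from above, in its upper part: the nippers lie close behind it.
- dispenser: Desk tape dispenser, 0.55 kg: black base 52 (own x) x 122 (own y) x 52 mm high with a fixed upright yellow reel, 28 mm thick in own x, own y -15 to +53 mm, top 99 mm over the underside. Origin: centre of the underside, about below the mass centre. Grip the reel across its 28 mm, 65 to 95 mm up, at own y 0 to 10 mm. Starts on the other front inlay, own y along the stand's y, 16 mm from the brush.
- nippers: Plain steel nippers lying flat, 124 (own x) x 40 (own y) x 13 mm, 75 g, handles towards own -x (40 mm over both handles, x -60 to 0; about 30 mm at the joint, x 0 to 30; jaws 18 mm). Metal from 2 to 11 mm over the underside. Origin: centre of the underside. Start on the stand's rear inlay, along the stand's y. Grip across the width at own x = 0 to 15 mm.
- forceps: Plain steel spring forceps (treated as rigid), lying flat on the worktop in front of the stand, 131 (own x) x 24 (own y) x 10 mm, 22 g. Origin: centre of the underside. Grip across the 24 mm near the origin.
- stand: Fixed aluminium stand: base plate 6 mm thick, own x -65 to +85, own y -135 to +135 mm; a 34 mm high, 6 mm thick upright back at own x +79 to +85. Own +x points away from the robot. Two flat grey front inlays (58 x 112 mm) at own (-27, +60) and (-27, -60) mm: places of brush and dispenser; a rear inlay (46 x 160 mm) for the tool. Origin on the worktop; plate top at z = +6 mm.
- rest (a point): Centre of the rear inlay on the stand's plate (own x +25, y 0 of the stand, at the plate's top face): the nippers' place at the start, the forceps' place at the end. Axes as the stand's; the inlay runs along y.
- mat: Fixed flat cork mat, 280 (own x) x 150 (own y) x 4 mm, lying left or right in front: the side area. Origin: centre of the underside; top face at z = +4 mm.
- tray: Fixed shallow steel tray, 198 (own x) x 278 (own y) x 18 mm high, flat inside about 155 x 230 mm, floor 2 to 5 mm over the worktop, on the side where the mat is not. Origin: centre of the underside; its length runs along own y.
- timer: White timer with grey dial, 66 x 66 x 47 mm, loose bystander beside the stand; to be left alone. Origin: centre of the underside.
- tape_roll: Roll of tape lying flat, 62 mm across, 19 mm high, loose bystander beside the stand; to be left alone. Origin: centre of the underside.

How it is judged:
By the outcome, as a careful person would: the job done as asked, in the order asked, and still so for the second after the job is handed in, with the robot touching nothing.
It also fails if it takes over 141 s, if anything falls off the work surface, if the arm or the gripper's body presses on something with over 40 N, if the wrist force passes 120 N, or if a joint passes its speed limit or range.

## Robot

A 6-joint arm with a two-finger parallel gripper is mounted at the origin on a cart in front of the work surface, level with it; the furniture and walls round the work are solid. World frame = base frame: x ahead of the robot, y to its left, z up, the work surface at z = 0. Lengths are in m, angles in rad, forces in N, time in s.
With the tool pointing down it reaches from about 0.3 to 0.75 m from the base axis. Payload 8.5 kg.
Tool frame: the origin (TCP) lies at the very end of the fingers, on their centre line; the grasp point (between the pads) lies 19 mm behind it; z points along the fingers, y is the line along which they close (so a half turn about z gives the same grasp; the last joint's range is limited). The gripper opens to 88 mm and grips with 3 to 60 N. Pads are 18 mm wide; open, the fingers measure 123 mm over their backs; the gripper's body (75 mm by 187 mm) begins 45 mm behind the grasp point.
Start: joints at [0.904, 0.381, 1.297, -0, 1.464, -0.215], TCP at [0.24, 0.495, 0.239] pointing down, gripper open.
Joint ranges: [-3.11, 3.11], [-0.89, 2.33], [0.22, 2.48], [-1.42, 4.56], [0.17, 2.85], [-2.88, 2.88]. Speed limits (rad/s): [2.39, 2.39, 3.14, 3.14, 3.14, 3.14].

## Interface

Orientations are given as a rotation vector (axis times angle).
In Python, from cell import robot gives the robot as it stands. Calls block until the motion is done:
- robot.movep(position, orientation): joint-space move of the TCP to a pose.
- robot.movel(position, orientation=None, rate=0.15): straight line of the TCP; orientation=None keeps the orientation; rate is the mean speed in m/s.
- robot.goto_joints(angles): joint-space move.
- robot.grip(opening, squeeze=None): opening from 0.0 (shut) to 1.0 (fully open); squeeze is the grip in N (None keeps the last); returns when the fingers have stopped.
- robot.wait(seconds).
- robot.solve_ik(position, orientation): joint angles nearest the present ones, or None.
- robot.read_state(): the state.
- robot.capture(name): name is "scene" or "side" or "wrist"; returns (picture, depth): 420x560x3 uint8, red, green, blue; 420x560 float32, m along the optical axis (not along the pixel's ray), 0 where there is no reading.
- robot.get_calibration(name): a dict with "fov_y" (degrees; the focal length in pixels is half the picture's height over the tangent of half this angle, whatever the lens; pixels are square), "cx", "cy" (the principal point, pixels), "T" (4x4, takes a point from camera to world coordinates). Camera axes: x right, y up, looking along -z (the intrinsics and any distortion apply to the point x, -y, -z); pixel columns grow to the right and rows downward; lengths in m; the calibration is good to about 2 mm. A picture is of the moment at which its call begins: read the wrist's pose just before it. get_calibration takes no time and is no camera call; for the wrist camera it gives the pose at the moment of the call.
A pose or a line that the arm cannot do raises robot.PlanningError and nothing moves.
- robot.close_job(): hands the job in; it is judged then, once.
The state is a dict: "t": time; "joints": joint angles; "dq": joint speeds; "effort": joint torques, N m; "position": TCP position; "ee_rot": TCP orientation; "contact_force": force on the tool from outside, world axes, zero at the start; "torque": the same for the moment, N m; "width": opening from 0.0 (shut) to 1.0 (fully open); "gripper_force": force on a finger pad.
Only numpy, scipy, OpenCV 4.12 (cv2) and the standard library are available. Lean on these libraries where they do the work, as an engineer would, in place of code of your own. Each camera call takes 0.05 s, during which the arm holds its last target. There are 200 camera calls.

## Working session

There is one attempt and no reset: what is moved stays moved. The work goes in short steps, each a Python script; the robot and the scene stay as the last script left them, time stands still between calls to the robot, and variables do not carry over. Pictures are saved under pics/ and viewed, at most 14 in all, crops included, and the job is handed in when it is done.

```bash
ls; mkdir -p pics; python3 - <<'E'
from cell import robot
import cv2,numpy as np
for n in("scene","side","wrist"):
    c=robot.get_calibration(n);p,d=robot.capture(n)
    cv2.imwrite(f"pics/{n}0.png",p[:,:,::-1]);np.savez(f"pics/{n}0.npz",p=p,d=d,T=c["T"])
    print(n,{k:(np.round(v,3).tolist()) for k,v in c.items() if not isinstance(v,str)},(d>0).mean())
print(robot.read_state())
E
```

```text
pics
scene {'fov_y': 50.193, 'cx': 282.634, 'cy': 204.308, 'T': [[0.516, 0.393, -0.761, -0.175], [-0.856, 0.256, -0.449, -0.473], [0.019, 0.883, 0.469, 0.526], [0.0, 0.0, 0.0, 1.0]]} 0.9341071428571428
side {'fov_y': 42.448, 'cx': 280.423, 'cy': 207.713, 'T': [[0.975, 0.083, -0.208, 0.246], [-0.224, 0.407, -0.886, -1.382], [0.011, 0.91, 0.415, 0.708], [0.0, 0.0, 0.0, 1.0]]} 0.9389243197278911
wrist {'fov_y': 65.828, 'cx': 280.004, 'cy': 201.501, 'T': [[0.437, -0.851, -0.291, 0.164], [0.9, 0.412, 0.144, 0.532], [-0.002, -0.324, 0.946, 0.384], [0.0, 0.0, 0.0, 1.0]]} 0.9959098639455782
{'t': 0.15, 'joints': array([ 9.03700898e-01,  3.81062182e-01,  1.29797611e+00,  3.25181290e-05,
        1.46358181e+00, -2.15307624e-01]), 'dq': array([ 8.08254374e-05, -1.83238361e-03, -1.08458328e-03,  1.45358405e-03,
       -6.76408729e-04, -5.24547180e-06]), 'effort': array([ 1.72669868e-03, -4.38086271e+01, -2.24614280e+01,  7.12534902e-02,
        3.43400461e-02, -1.04537196e-04]), 'position': array([0.23999905, 0.49467159, 0.23830564]), 'ee_rot': array([-7.03546981e-01, -3.06132060e+00,  1.43745867e-03]), 'contact_force': array([-0.10478487,  0.73934999,  0.42557674]), 'torque': array([-0.02707596,  0.01998267, -0.01562485]), 'gripper_force': 0.0, 'width': 1.000018432270169}
```

View pics/scene0.png

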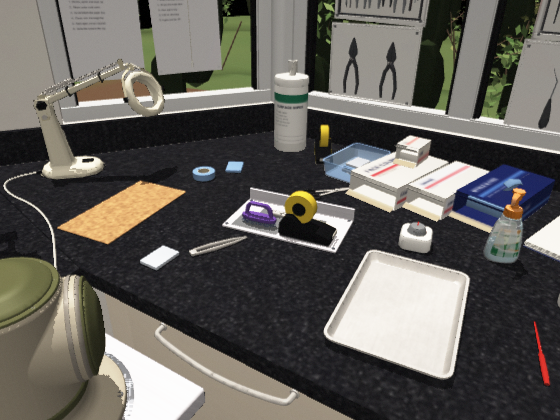

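View pics/side0.png

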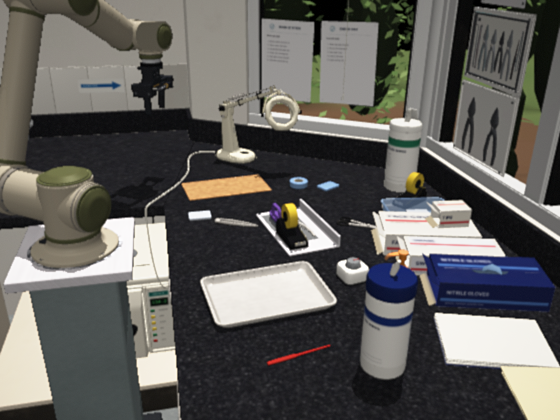

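The scene view shows the mat at the left (125,210), the brush at (260,212), the dispenser at (305,218) on the stand, the forceps at (218,245), the timer at (416,237), the tape roll at (203,173), and the tray at the right (400,310). The side view agrees, and a desk lamp stands behind the mat.

```bash
cat > h.py <<'E'
import numpy as np,cv2
from cell import robot
from scipy.spatial.transform import Rotation as R
def rays(n,uv,T=None):
    c=robot.get_calibration(n);T=np.array(c["T"] if T is None else T);f=210/np.tan(np.radians(c["fov_y"])/2)
    uv=np.atleast_2d(uv).astype(float)
    d=np.c_[(uv[:,0]-c["cx"])/f,-(uv[:,1]-c["cy"])/f,-np.ones(len(uv))]
    return T[:3,3],d@T[:3,:3].T
def plane(n,uv,z,T=None):
    o,d=rays(n,uv,T);return o+d*((z-o[2])/d[:,2])[:,None]
def cloud(n,dep,T=None):
    v,u=np.mgrid[:420,:560];o,d=rays(n,np.c_[u.ravel(),v.ravel()],T)
    return (o+d*dep.reshape(-1,1)).reshape(420,560,3)
def rot(yaw):  # tool down, closing line (tool y) at angle yaw from world x... tool y = (cos,sin)
    y=np.array([np.cos(yaw),np.sin(yaw),0]);z=np.array([0,0,-1.]);return R.from_matrix(np.c_[np.cross(y,z),y,z]).as_rotvec()
def snap(n,name):
    T=np.array(robot.get_calibration(n)["T"]);p,d=robot.capture(n)
    cv2.imwrite(f"pics/{name}.png",p[:,:,::-1]);np.savez(f"pics/{name}.npz",p=p,d=d,T=T);return p,d,T
E
python3 - <<'E'
from h import *
S=np.load("pics/scene0.npz");C=cloud("scene",S["d"])
for nm,u,v in [("mat",125,210),("matL",64,222),("matTop",138,181),("matR",186,187),("matB",106,239),("worktop",300,265),("forceps",200,249),("forc2",240,239),("timer",416,243),("roll",203,174),("brush",258,209),("dispbase",308,234),("standL",226,223),("standB",342,247),("standR",354,206),("standT",250,190),("tray",400,310),("trayTL",372,252),("trayTR",468,276),("trayBL",330,332),("trayBR",448,372),("lamp",70,168),("bottle",290,145)]:
    print(nm,np.round(C[v,u],3),np.round(plane("scene",(u,v),0)[0],3))
print(robot.get_calibration("scene").keys(), rot(0),)
M=R.from_rotvec(robot.read_state()["ee_rot"]).as_matrix();print(M.round(3))
T=np.load("pics/wrist0.npz")["T"];st=robot.read_state();print((M.T@(T[:3,3]-st["position"])).round(4),(M.T@T[:3,:3]).round(3))
E
```

```text
mat [0.446 0.333 0.   ] [0.446 0.334 0.   ]
matL [ 0.334  0.409 -0.002] [0.332 0.405 0.   ]
matTop [ 0.58   0.433 -0.   ] [0.579 0.433 0.   ]
matR [ 0.624  0.3   -0.001] [0.622 0.298 0.   ]
matB [0.332 0.263 0.003] [0.334 0.267 0.   ]
worktop [ 0.479 -0.13  -0.002] [ 0.477 -0.132  0.   ]
forceps [0.411 0.07  0.002] [0.413 0.073 0.   ]
forc2 [0.486 0.022 0.003] [0.49  0.025 0.   ]
timer [ 0.65  -0.312  0.021] [ 0.684 -0.305  0.   ]
roll [0.685 0.291 0.016] [0.713 0.316 0.   ]
brush [0.619 0.064 0.004] [0.625 0.069 0.   ]
dispbase [ 0.557 -0.105  0.022] [ 0.589 -0.09   0.   ]
standL [0.521 0.087 0.006] [0.529 0.093 0.   ]
standB [ 0.586 -0.174 -0.003] [ 0.582 -0.176  0.   ]
standR [ 0.769 -0.124  0.   ] [ 0.769 -0.123  0.   ]
standT [0.654 0.112 0.028] [0.701 0.145 0.   ]
tray [ 0.452 -0.345  0.001] [ 0.454 -0.344  0.   ]
trayTL [ 0.577 -0.243  0.015] [ 0.599 -0.237  0.   ]
trayTR [ 0.621 -0.426 -0.   ] [ 0.621 -0.426  0.   ]
trayBL [ 0.335 -0.266  0.005] [ 0.34  -0.264  0.   ]
trayBR [ 0.345 -0.449  0.014] [ 0.359 -0.448  0.   ]
lamp [0.505 0.613 0.022] [0.535 0.661 0.   ]
bottle [0.998 0.196 0.024] [1.054 0.228 0.   ]
dict_keys(['fov_y', 'cx', 'cy', 'T']) [2.22144147 2.22144147 0.        ]
[[-0.9    0.437 -0.001]
 [ 0.437  0.9   -0.001]
 [ 0.    -0.001 -1.   ]]
[ 0.0844  0.0006 -0.1456] [[-0.     0.946  0.324]
 [ 1.    -0.     0.001]
 [ 0.001  0.324 -0.946]]
```

```bash
python3 - <<'E'
from h import *
y=0.24+np.pi/2
robot.movep([0.545,-0.03,0.26],rot(y))
p,d,T=snap("wrist","w1");st=robot.read_state();print(st["t"],st["joints"].round(2),T[:3,3])
E
```

```text
2.375 [-0.27  0.36  1.27  0.    1.51 -2.08] [ 0.46320688 -0.0492605   0.40567737]
```

View pics/w1.png

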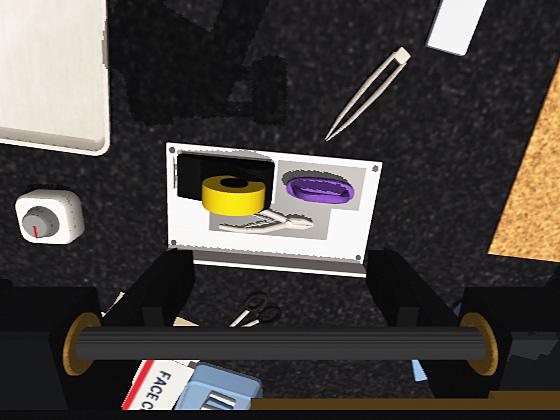

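The wrist view shows the stand's corners at (167,142), (381,164), (368,262), the dispenser with its reel at (235,195), the brush handle at (320,188), the nippers at (265,222) with jaws to the right, and the forceps from (327,138) to (403,55).

```bash
cat > meas.py <<'E'
from h import *
S=np.load("pics/w1.npz");p,d,T=S["p"],S["d"],S["T"];C=cloud("wrist",d,T)
hsv=cv2.cvtColor(p,cv2.COLOR_RGB2HSV);H,Sa,V=[hsv[:,:,i].astype(int) for i in range(3)]
v,u=np.mgrid[:420,:560];roi=(u>155)&(u<395)&(v>135)&(v<272)
def pts(m,z): 
    vv,uu=np.nonzero(m);return plane("wrist",np.c_[uu,vv],z,T)
def rect(P):
    (cx,cy),(w,h),a=cv2.minAreaRect((P[:,:2]*1000).astype(np.float32));return np.round([cx,cy,w,h,a],1)
def big(m):
    n,l,s,c=cv2.connectedComponentsWithStats(m.astype(np.uint8));return l==1+np.argmax(s[1:,4])
print("worktop z",np.median(C[100:130,200:300,2]),"plate z",[np.round(C[r,c,2],4) for r,c in((152,200),(170,370),(245,250),(246,340))])
m=big(roi&(V>215)&(Sa<30)&(C[:,:,2]<0.012));Q=pts(m,.006);print("stand",rect(Q),m.sum())
yel=big(roi&(H>20)&(H<35)&(Sa>150)&(V>90));pur=big(roi&(H>125)&(H<160)&(Sa>80))
print("zmax reel",np.percentile(C[yel][:,2],[50,90,98]),"brush",np.percentile(C[pur][:,2],[5,50,90,98]))
t=yel&(C[:,:,2]>0.09);print("reel top",rect(pts(t,.104)),t.sum(), rect(C[t]))
print("reel cloud",rect(C[yel]));print("brush",rect(pts(pur,.055)),rect(C[pur&(C[:,:,2]>.04)]),rect(C[pur]))
fo=big((u>315)&(u<415)&(v>40)&(v<145)&(V>110)&(Sa<70));print("forceps",rect(pts(fo,.007)),pts(fo,.007)[[0,-1],:2])
mat=(H>8)&(H<22)&(Sa>90)&(V>90)&(u>485)&(v<265);print("mat",rect(pts(big(mat),.004)))
E
python3 meas.py
python3 - <<'E'
import cv2
p=cv2.imread("pics/w1.png")[130:280,150:400];cv2.imwrite("pics/w1c.png",cv2.resize(p,None,fx=3.2,fy=3.2,interpolation=cv2.INTER_CUBIC))
E
```

```text
worktop z -0.0002670907781903431 plate z [np.float64(0.0053), np.float64(0.0061), np.float64(0.005), np.float64(0.0051)]
stand [605.7 -27.7 143.3 268.4   8.4] 7939
zmax reel [0.09781384 0.1041532  0.10521318] brush [0.02551659 0.02839787 0.05915417 0.06033175]
reel top [574.9 -69.3  28.6  57.6   9.4] 1334 [528.5 -74.7 127.9  57.2   2.8]
reel cloud [552.8 -60.1  65.3 168.2  61.9]
brush [555.8  19.2  29.   76.8   7.3] [529.9 -12.3 143.2  52.5  49.1] [537.1 -10.5 152.3  68.2  51.8]
forceps [446.9  47.8  22.7 130.7  61.5] [[0.38651175 0.07077226]
 [0.50514841 0.01978678]]
mat [496.  274.9 267.8  95.9  29.3]
```

View pics/w1c.png

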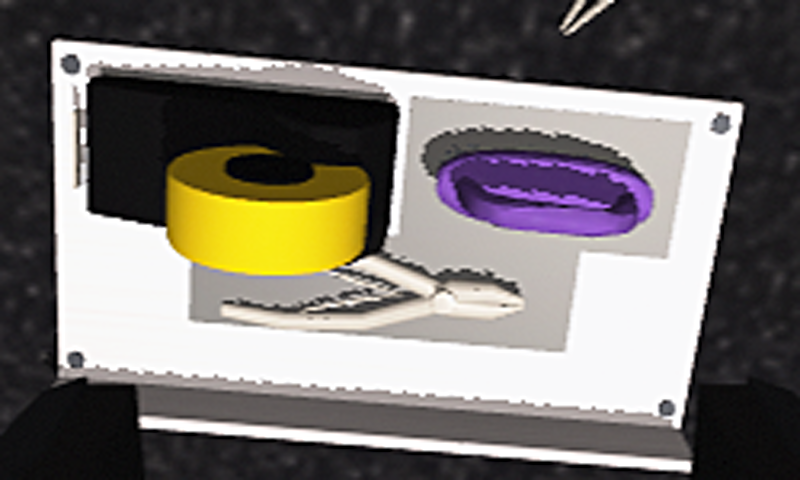

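The crop shows the stand squarely: plate edges, grey inlays, dispenser base (crop x 88–398), brush body (440–655, 155–235), nippers with jaws to +y, tip near (522,300). Next: refine yaw, the mat, tray, lamp and nippers.

```bash
cat >> meas.py <<'E'
print("-----")
# stand yaw by line fit of the front edge (first bright row per column) and side edges
w=big(roi&(V>190)&(Sa<40)|(roi&(V>150)&(Sa<20)&(C[:,:,2]<.012)))
cols=np.arange(185,370);top=[np.nonzero(w[:,c])[0].min() for c in cols]
def fit(uv,z):
    P=plane("wrist",uv,z,T)[:,:2]*1000;vx,vy,x0,y0=cv2.fitLine(P.astype(np.float32),cv2.DIST_HUBER,0,.01,.01).ravel();return np.degrees(np.arctan2(vy,vx)),x0,y0
print("front",fit(np.c_[cols,np.array(top)-.5],.006))
yaw=np.radians(8.4);ux=np.array([np.cos(yaw),np.sin(yaw)]);uy=np.array([-ux[1],ux[0]]);O=np.array([605.7,-27.7])-7*ux
def own(P): q=np.atleast_2d(P)[:,:2]*1000-O;return np.c_[q@ux,q@uy]
def ext(P): q=own(P);return np.round(np.percentile(q,[.5,99.5],axis=0),1).tolist()
print("O",O)
print("brush own z.028",ext(pts(pur,.0285)),rect(pts(pur,.0285)))
dk=big(roi&(V<60)&(u<285)&(v<215)&(v>140));print("dark z6",ext(pts(dk,.006)),"z58",ext(pts(dk,.058)))
cols=np.arange(190,262);tp=[np.nonzero(dk[:,c])[0].min() for c in cols];a=fit(np.c_[cols,np.array(tp)-.5],.006);print("disp front z6",a,own(np.array(a[1:])/1000))
print("reel own",ext(pts(yel&(C[:,:,2]>.085),.104)))
inl=roi&(v>205)&(v<245)&(u>205)&(u<335);lab=cv2.cvtColor(p,cv2.COLOR_RGB2LAB).astype(int)
nip=inl&(lab[:,:,2]-128>3)&(V>120)&(H<30)&(Sa<90);nip=big(nip);print("nip own",ext(pts(nip,.013)),rect(pts(nip,.013)))
S2=np.load("pics/scene0.npz");p2,d2=S2["p"],S2["d"];C2=cloud("scene",d2);h2=cv2.cvtColor(p2,cv2.COLOR_RGB2HSV).astype(int)
def pl2(m,z): vv,uu=np.nonzero(m);return plane("scene",np.c_[uu,vv],z)
m=big((h2[:,:,0]>8)&(h2[:,:,0]<22)&(h2[:,:,1]>90)&(u<195)&(v>170)&(v<245)&(u>55));print("mat",rect(pl2(m,.004)))
m=big((h2[:,:,1]<40)&(h2[:,:,2]>150)&(u>320)&(u<475)&(v>245)&(v<380));print("tray top z18",rect(pl2(m,.018)),"z0",rect(pl2(m,0)))
la=C2[60:180,30:170].reshape(-1,3);la=la[(la[:,2]>.03)&(la[:,0]<.95)];print("lamp",np.percentile(la,[2,50,98],axis=0).round(2));la=la[la[:,0]<.75];
for z in(.05,.1,.2,.25,.3,.35,.4):
    q=la[abs(la[:,2]-z)<.025]; 
    if len(q):print(z,q.min(0).round(2),q.max(0).round(2))
m=big((h2[:,:,0]>95)&(h2[:,:,0]<125)&(h2[:,:,1]>60)&(u>190)&(u<217)&(v>160)&(v<185));print("roll",rect(pl2(m,.015)))
E
python3 meas.py|sed 1,/-----/d
```

```text
front (np.float32(-81.52245), np.float32(534.3595), np.float32(-35.56108))
O [598.77509367 -28.7225812 ]
brush own z.028 [[-43.1, 18.0], [-12.6, 98.0]] [562.7  24.3  31.2  82.7   7.3]
dark z6 [[-52.7, -121.0], [9.4, -0.3]] z58 [[-63.7, -105.3], [-9.6, -0.4]]
disp front z6 (np.float32(-81.6685), np.float32(555.2762), np.float32(-96.67266)) [[-52.95862119 -60.86668135]]
reel own [[-44.6, -66.5], [-15.7, -10.1]]
nip own [[10.2, -64.6], [44.4, 58.0]] [624.8 -28.1  32.3 128.   18.6]
mat [451.2 334.  285.6 155.4   6.6]
tray top z18 [ 454.9 -344.8  279.5  197.6    5.7] z0 [ 477.3 -340.2  289.4  204.6    5.7]
lamp [[-0.17 -0.47  0.04]
 [ 0.63  0.65  0.18]
 [ 0.86  0.79  0.53]]
0.05 [0.48 0.62 0.03] [0.75 0.8  0.07]
0.1 [0.48 0.62 0.08] [0.75 0.81 0.12]
0.2 [0.47 0.44 0.18] [0.75 0.81 0.22]
0.25 [0.51 0.46 0.23] [0.75 0.81 0.27]
0.3 [0.56 0.5  0.28] [0.7  0.78 0.3 ]
roll [691.1 296.8 102.8  64.3  35.4]
```

All measurements agree with the given sizes: stand at (0.599, -0.029) with yaw 8.4°, and the brush and dispenser at their inlay centres. I'll move the brush and dispenser to the mat.

```bash
cat >> h.py <<'E'
SY=np.radians(8.43);SO=np.array([.5988,-.0287]);MY=np.radians(6.6);MO=np.array([.451,.334])
def fr(O,a,x,y): return O+np.array([np.cos(a)*x-np.sin(a)*y,np.sin(a)*x+np.cos(a)*y])/1000
BR_S=fr(SO,SY,-27,60);DI_S=fr(SO,SY,-27,-55);BR_M=fr(MO,MY,60,-25);DI_M=fr(MO,MY,-75,5)
def rep(s):
    q=robot.read_state();print(s,"t%.1f"%q["t"],"w%.1fmm"%(q["width"]*88),"gf%.1f"%q["gripper_force"],"F",q["contact_force"].round(1),"p",q["position"].round(4))
def pick(xy,yaw,z,op,sq,up=.2):
    robot.movep([*xy,up],rot(yaw));robot.grip(op);robot.movel([*xy,z+.03],rate=.25);robot.movel([*xy,z],rate=.08)
    robot.grip(0,sq);robot.wait(.2);rep("grip");robot.movel([*xy,z+.02],rate=.06);robot.movel([*xy,up],rate=.25);rep("lift")
def place(xy,yaw,z,op,up=.2):
    robot.movep([*xy,up],rot(yaw));robot.wait(.2);robot.movel([*xy,z+.02],rate=.2);robot.movel([*xy,z],rate=.04);robot.wait(.3);rep("down")
    robot.grip(op);robot.wait(.2);robot.movel([*xy,z+.04],rate=.1);robot.movel([*xy,up],rate=.3);rep("up")
E
python3 - <<'E'
from h import *
pick(BR_S,SY,.034,.62,20)
place(BR_M,MY,.0325,.62)
snap("scene","s2")
pick(DI_S,SY,.067,.6,45)
place(DI_M,MY,.0655,.6)
snap("scene","s3")
robot.movep([*(fr(SO,SY,-20,0)),.26],rot(SY+np.pi/2));snap("wrist","w3");rep("")
E
python3 -c "
import cv2,numpy as np
a=cv2.imread('pics/s3.png')[120:300,40:360];b=cv2.imread('pics/w3.png')[60:340,100:480]
cv2.imwrite('pics/c3.png',np.hstack([cv2.resize(a,(400,225)),cv2.resize(b,(305,225))]))
cv2.imwrite('pics/c3.png',np.vstack([cv2.resize(a,(500,281)),cv2.resize(b,(500,318+0))])[:599])"
```

```text
grip t6.6 w21.9mm gf19.5 F [-0.8 -0.3  2.3] p [0.5633 0.0267 0.0341]
lift t7.8 w22.1mm gf19.2 F [ 0.5 -0.3 -1.3] p [0.5627 0.0267 0.1986]
down t11.0 w22.0mm gf19.2 F [-0.9 -0.2 -0.4] p [0.5135 0.3161 0.0324]
up t12.9 w54.4mm gf0.0 F [-0.1  0.1 -0.3] p [0.5131 0.3159 0.1992]
grip t16.5 w27.7mm gf45.0 F [-2.4  0.7  4.5] p [ 0.5801 -0.0871  0.0673]
lift t17.6 w27.5mm gf45.0 F [ 0.3  0.5 -6.4] p [ 0.5794 -0.0868  0.1984]
down t21.2 w27.4mm gf45.0 F [-0.5  0.1 -5.7] p [0.376  0.3304 0.0654]
up t22.9 w52.9mm gf0.0 F [-0.   0.6  0. ] p [0.3758 0.3302 0.1997]
 t25.1 w53.0mm gf0.0 F [-0.2  0.3  0.7] p [ 0.5789 -0.0311  0.2598]
```

View pics/c3.png

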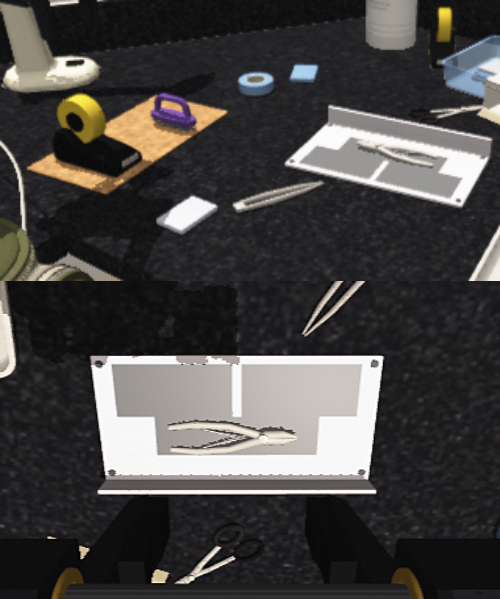

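Both stand upright on the mat: reel at crop (80,118), brush at (175,110). The nippers lie clear on the rear inlay, with the joint at lower crop (262,438) and the jaws towards +y. Next, measure the nippers and check the stand.

```bash
python3 - <<'E'
from h import *
S=np.load("pics/w3.npz");p,d,T=S["p"],S["d"],S["T"]
hsv=cv2.cvtColor(p,cv2.COLOR_RGB2HSV).astype(int);lab=cv2.cvtColor(p,cv2.COLOR_RGB2LAB).astype(int);v,u=np.mgrid[:420,:560]
def own(P): q=(P[:,:2]-SO)*1000;c,s=np.cos(SY),np.sin(SY);return np.c_[q@[c,s],q@[-s,c]]
def big(m):
    n,l,s,c=cv2.connectedComponentsWithStats(m.astype(np.uint8));return l==1+np.argmax(s[1:,4])
P0=own(plane("wrist",np.c_[u.ravel(),v.ravel()],.006,T)).reshape(420,560,2)
roi=(abs(P0[...,0]-28)<30)&(abs(P0[...,1])<78)
print("inlay Lab b,V",np.median(lab[roi][:,2]),np.median(hsv[roi][:,2]))
m=big(roi&(lab[:,:,2]>133)&(abs(P0[...,0]-27)<24))
vv,uu=np.nonzero(m);Q=own(plane("wrist",np.c_[uu,vv],.0125,T));print(m.sum(),np.percentile(Q,[.3,99.7],axis=0).round(1),cv2.minAreaRect(Q.astype(np.float32)))
for y in range(-60,65,10):
    k=abs(Q[:,1]-y)<2
    if k.any():print(y,Q[k,0].min().round(1),Q[k,0].max().round(1))
w=big((hsv[:,:,2]>100)&(hsv[:,:,1]<50)&(abs(P0[...,0]-5)<90)&(abs(P0[...,1])<145)&(d>0.3))
vv,uu=np.nonzero(w&(P0[...,0]<77));Q=P0[vv,uu].astype(np.float32);print("stand own",cv2.minAreaRect(Q))
E
```

```text
inlay Lab b,V 131.0 192.0
994 [[  6.9 -65.2]
 [ 44.5  57.7]] ((25.710927963256836, -3.714702606201172), (37.602333068847656, 123.234130859375), 0.007891107350587845)
-60 9.5 41.8
-50 8.2 43.1
-40 6.9 44.5
-30 6.9 44.5
-20 8.2 43.1
-10 8.2 41.8
0 10.8 40.4
10 13.5 37.6
20 17.4 33.5
30 17.4 32.2
40 17.4 32.2
50 18.7 30.8
stand own ((5.944675445556641, -0.092193603515625), (139.503173828125, 269.3536376953125), 0.012545410543680191)
```

```bash
python3 - <<'E'
from h import *
robot.movep([.42,-.35,.28],rot(np.radians(-84.3)))
p,d,T=snap("wrist","w4");h=cv2.cvtColor(p,cv2.COLOR_RGB2HSV).astype(int)
v,u=np.mgrid[:420,:560];P=plane("wrist",np.c_[u.ravel(),v.ravel()],.018,T).reshape(420,560,3)
m=(h[:,:,1]<60)&(h[:,:,2]>120)&(abs(P[...,0]-.455)<.2)&(abs(P[...,1]+.345)<.15)
n,l,s,c=cv2.connectedComponentsWithStats(m.astype(np.uint8));m=l==1+np.argmax(s[1:,4]);print(m.sum())
print(cv2.minAreaRect((P[m][:,:2]*1000).astype(np.float32)))
C=cloud("wrist",d,T)
for x in(.38,.42,.455,.49,.53):
    k=(abs(P[...,0]-x)<.01)&(abs(P[...,1]+.345)<.01);print(x,np.median(C[k][:,2]).round(4))
rep("")
E
```

```text
36830
((457.93035888671875, -343.677001953125), (277.3282470703125, 198.89199829101562), 5.698984146118164)
0.38 0.001
0.42 0.001
0.455 0.0009
0.49 0.0009
0.53 0.001
 t27.3 w52.8mm gf0.0 F [-0.3 -0.8  0.4] p [ 0.4202 -0.3497  0.28  ]
```

View pics/w4.png

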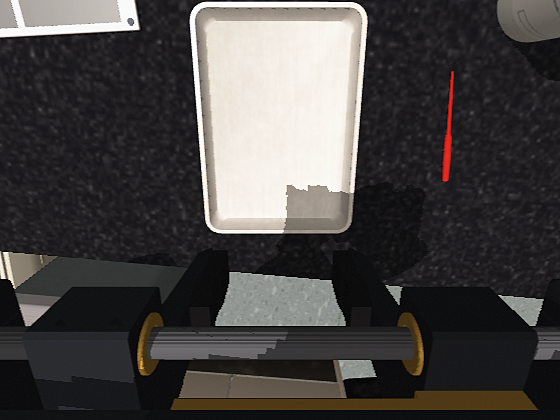

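The tray is fully in view, its rim spanning (192,3) to (367,233), empty. Its centre is (0.458, -0.344) and its length lies at 5.7°. Next come the nippers, then the forceps.

```bash
cat >> h.py <<'E'
def lower(xy,yaw,z,op,up=.15,zmin=0.003):
    robot.movep([*xy,up],rot(yaw));robot.wait(.2);robot.movel([*xy,z+.02],rate=.2);robot.movel([*xy,z],rate=.04);robot.wait(.2)
    f0=robot.read_state()["contact_force"][2]
    while z>zmin and abs(robot.read_state()["contact_force"][2]-f0)<2.5: z-=.0007;robot.movel([*xy,z],rate=.02);robot.wait(.05)
    rep("down");robot.grip(op);robot.wait(.2);robot.movel([*xy,z+.03],rate=.06);robot.movel([*xy,up],rate=.25);rep("up")
E
python3 - <<'E'
from h import *
TA=np.radians(5.7);TO=np.array([.458,-.344])
pick(fr(SO,SY,25.5,6.5),SY,.0085,.62,25,up=.15)
lower(fr(TO,TA,10.2,0),TA-np.pi/2,.0085,.6,zmin=.0035)
robot.movep([.42,-.35,.28],rot(np.radians(-84.3)));snap("wrist","w5")
# forceps look
robot.movep([.40,.03,.26],rot(np.radians(61.5)));snap("wrist","w6");rep("")
E
python3 -c "
import cv2,numpy as np
a=cv2.imread('pics/w5.png')[:260,130:430];b=cv2.imread('pics/w6.png')
cv2.imwrite('pics/c6.png',np.hstack([a,cv2.resize(b,(347,260))]))"
```

```text
grip t30.9 w28.7mm gf23.9 F [ 0.2 -0.6  2.1] p [ 0.6233 -0.0187  0.0087]
lift t32.0 w28.0mm gf24.0 F [-1.2  1.2 -1.1] p [ 0.6224 -0.0184  0.1485]
down t37.0 w28.1mm gf24.0 F [-0.3 -0.2  2.6] p [ 0.4682 -0.3431  0.0045]
up t39.0 w52.7mm gf0.0 F [ 0.2  0.5 -1.1] p [ 0.4677 -0.3425  0.1486]
 t41.3 w52.6mm gf0.0 F [0.6 0.  1.1] p [0.4003 0.0296 0.2598]
```

View pics/c6.png

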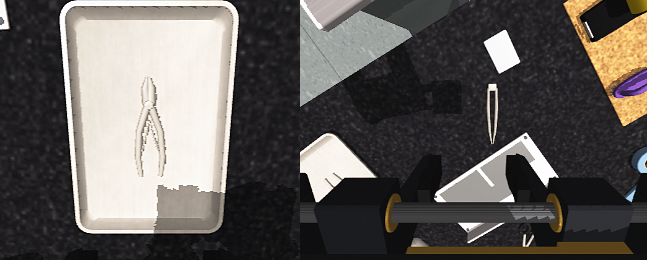

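The nippers lie in the tray along its length at crop (150,128). The forceps are at (492,113) in the right half. I'll measure both.

```bash
python3 - <<'E'
from h import *
def big(m):
    n,l,s,c=cv2.connectedComponentsWithStats(m.astype(np.uint8));return l==1+np.argmax(s[1:,4])
v,u=np.mgrid[:420,:560];uv=np.c_[u.ravel(),v.ravel()]
S=np.load("pics/w6.npz");p,T=S["p"],S["T"];h=cv2.cvtColor(p,cv2.COLOR_RGB2HSV).astype(int)
P=plane("wrist",uv,.006,T).reshape(420,560,3)
m=(np.hypot(P[...,0]-.447,P[...,1]-.048)<.085)&(h[:,:,2]>100)&(h[:,:,1]<90);m=big(m)
Q=P[m][:,:2]*1000;print("forceps",m.sum(),cv2.minAreaRect(Q.astype(np.float32)))
(c,_,a)=cv2.minAreaRect(Q.astype(np.float32))
q=Q-c;L=np.radians(a if _[0]>_[1] else a+90);s=q@[np.cos(L),np.sin(L)];w=q@[-np.sin(L),np.cos(L)]
for x in range(-60,65,15):
    k=abs(s-x)<3;print(x,k.sum(),w[k].min().round(1),w[k].max().round(1))
print("L",np.degrees(L))
S=np.load("pics/w5.npz");p,T=S["p"],S["T"];lab=cv2.cvtColor(p,cv2.COLOR_RGB2LAB).astype(int)
P=plane("wrist",uv,.009,T).reshape(420,560,3);k=(abs(P[...,0]-.458)<.08)&(abs(P[...,1]+.344)<.045)
bg=np.median(lab[k],axis=0);m=big(cv2.morphologyEx((k&(bg[0]-lab[:,:,0]>14)&(v<190)).astype(np.uint8),cv2.MORPH_CLOSE,np.ones((3,3))))
print("nip",cv2.minAreaRect((P[m][:,:2]*1000).astype(np.float32)))
E
```

```text
forceps 933 ((446.2192687988281, 48.6090202331543), (22.835813522338867, 129.20925903320312), 63.64446258544922)
-60 20 -3.4 4.6
-45 28 -6.1 7.1
-30 38 -8.8 8.3
-15 42 -8.8 9.3
0 45 -10.1 10.4
15 52 -11.4 11.4
30 44 -11.4 9.9
45 41 -10.2 9.6
60 64 -7.8 6.9
L 153.64446258544922
nip ((458.32452392578125, -345.2250061035156), (121.69416046142578, 41.43742752075195), 5.705150127410889)
```

```bash
python3 - <<'E'
from h import *
pick([.4464,.0484],np.radians(63.3),.0025,.55,12,up=.15)
lower(fr(SO,SY,25,0),SY,.0105,.5,zmin=.0075)
robot.movep([*(fr(SO,SY,-20,0)),.26],rot(SY+np.pi/2));p,d,T=snap("wrist","w7");rep("")
v,u=np.mgrid[:420,:560];P=plane("wrist",np.c_[u.ravel(),v.ravel()],.012,T)[:,:2];q=(P-SO)*1000;c,s=np.cos(SY),np.sin(SY)
W=np.c_[q@[c,s],q@[-s,c]].reshape(420,560,2);lab=cv2.cvtColor(p,cv2.COLOR_RGB2LAB).astype(int)
m=((abs(W[...,0]-25)<21)&(abs(W[...,1])<76)&(lab[:,:,2]>133)).astype(np.uint8)
n,l,st,_=cv2.connectedComponentsWithStats(m);m=l==1+np.argmax(st[1:,4]);print(cv2.minAreaRect(W[m].astype(np.float32)))
cv2.imwrite("pics/c7.png",p[60:260,100:480,::-1])
E
```

```text
grip t44.0 w21.4mm gf12.0 F [-0.4  0.   3. ] p [0.4465 0.0484 0.0026]
lift t45.2 w21.1mm gf12.0 F [-0.   0.3 -0.3] p [0.4458 0.0485 0.1489]
down t48.7 w21.0mm gf12.0 F [-1.3 -0.5  3.1] p [ 0.6236 -0.025   0.0086]
up t50.7 w44.1mm gf0.0 F [ 0.1  0.2 -0.1] p [ 0.6229 -0.0249  0.1485]
 t52.1 w44.3mm gf0.0 F [-0.   0.7 -0.9] p [ 0.579  -0.0316  0.2591]
((25.14885902404785, 0.15668487548828125), (130.32357788085938, 21.4622859954834), 89.94143676757812)
```

View pics/c7.png

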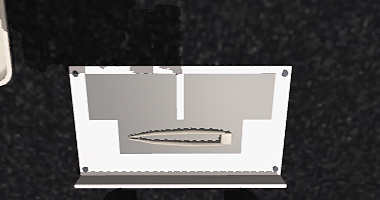

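The forceps lie on the rear inlay, within 0.2 mm and 0.1° of its middle. Now I put the dispenser and brush back.

```bash
python3 - <<'E'
from h import *
pick(DI_M,MY,.0655,.6,45);place(DI_S,SY,.0678,.5)
pick(BR_M,MY,.0325,.62,20);place(BR_S,SY,.0348,.5)
robot.movep([.545,-.03,.26],rot(.24+np.pi/2));snap("wrist","w8");snap("scene","s8");rep("")
E
python3 - <<'E'
exec(open("meas.py").read().replace('pics/w1.npz','pics/w8.npz').split('S2=np')[0].replace('print("forceps"','0 and print("forceps"'))
E
python3 -c "
import cv2,numpy as np
a=cv2.imread('pics/w8.png')[130:280,150:400];b=cv2.imread('pics/s8.png')[100:400,100:500]
cv2.imwrite('pics/c8.png',np.vstack([cv2.resize(a,(400,240)),b]))"
```

```text
grip t56.3 w27.5mm gf45.0 F [-2.2 -0.2  5.9] p [0.3759 0.3304 0.0657]
lift t57.4 w27.6mm gf45.0 F [-0.6  0.4 -6.6] p [0.3752 0.33   0.1986]
down t61.0 w27.3mm gf45.0 F [-3.4  1.1 -0.1] p [ 0.58   -0.087   0.0678]
up t62.6 w43.7mm gf0.0 F [ 0.1 -0.2 -1.2] p [ 0.58   -0.087   0.1997]
grip t66.5 w21.5mm gf19.4 F [-0.7  0.3  0.4] p [0.5135 0.3161 0.0326]
lift t67.7 w21.2mm gf19.2 F [-0.4 -0.8 -0.1] p [0.5129 0.3158 0.1984]
down t70.9 w21.6mm gf19.2 F [ 0.7  0.7 -1.4] p [0.5633 0.0267 0.0347]
up t72.7 w43.7mm gf0.0 F [-0.1  0.3 -0.7] p [0.5629 0.0267 0.1992]
 t74.4 w44.0mm gf0.0 F [ 0.3 -0.3  0.7] p [ 0.545  -0.0299  0.2596]
worktop z -0.00030901302195718294 plate z [np.float64(0.0041), np.float64(0.0055), np.float64(0.0063), np.float64(0.0052)]
stand [605.5 -27.8 142.7 268.5   8.5] 7690
zmax reel [0.09772683 0.10407616 0.10511234] brush [0.02546938 0.02836009 0.05913988 0.06029291]
reel top [573.7 -71.4  56.2  34.3  87.2] 1336 [528.2 -75.  127.2  56.7   2.7]
reel cloud [547.6 -57.6  65.2 156.2  62. ]
brush [556.2  19.   29.1  76.7   8.2] [530.2 -12.8 143.4  53.   49.2] [537.7 -10.9 153.1  69.   51.8]Traceback (most recent call last):
  File "<stdin>", line 1, in <module>
  File "<string>", line 17, in <module>
  File "<string>", line 10, in big
    return _wrapfunc(a, 'argmax', axis=axis, out=out, **kwds)
    return bound(*args, **kwds)
ValueError: attempt to get argmax of an empty sequence
```

View pics/c8.png

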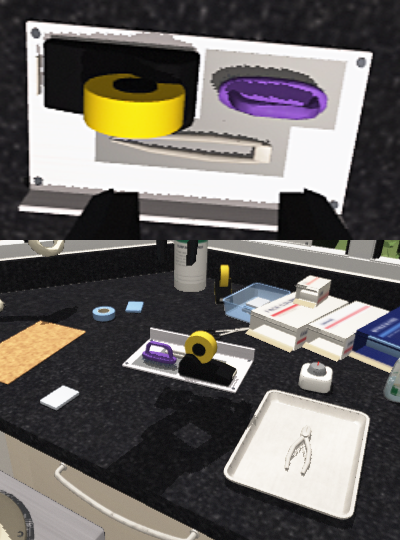

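Everything is in its place: brush at (272,95), dispenser at (120,85), forceps behind them, and nippers in the tray at (300,450). One last check on the dispenser's squareness.

```bash
python3 - <<'E'
src=open("meas.py").read().replace('pics/w1.npz','pics/w8.npz').split('S2=np')[0]
exec("\n".join(l for l in src.splitlines() if not l.startswith(("fo=","mat=","nip=")) ))
E
```

```text
worktop z -0.00030901302195718294 plate z [np.float64(0.0041), np.float64(0.0055), np.float64(0.0063), np.float64(0.0052)]
stand [605.5 -27.8 142.7 268.5   8.5] 7690
zmax reel [0.09772683 0.10407616 0.10511234] brush [0.02546938 0.02836009 0.05913988 0.06029291]
reel top [573.7 -71.4  56.2  34.3  87.2] 1336 [528.2 -75.  127.2  56.7   2.7]
reel cloud [547.6 -57.6  65.2 156.2  62. ]
brush [556.2  19.   29.1  76.7   8.2] [530.2 -12.8 143.4  53.   49.2] [537.7 -10.9 153.1  69.   51.8]
-----
front (np.float32(-81.50852), np.float32(534.4041), np.float32(-35.890545))
O [598.77509367 -28.7225812 ]
brush own z.028 [[-42.6, 17.9], [-12.1, 97.7]] [563.2  24.2  31.3  82.5   8.2]
dark z6 [[-52.8, -120.3], [9.2, -0.4]] z58 [[-63.8, -104.8], [-9.9, -0.4]]
disp front z6 (np.float32(-81.59829), np.float32(555.59076), np.float32(-99.57596)) [[-53.07154313 -63.78478726]]
reel own [[-45.0, -66.7], [-16.1, -9.8]]
```

Both are back within about 0.5 mm of where they stood and square to the stand.

```bash
python3 -c "
from h import *
robot.wait(.3);print(robot.close_job())"
```

```text
the job is handed in; nothing more can be done
None
```

The job is handed in at about 75 s of the 141 s allowed: nippers in the middle of the tray, forceps in the middle of the rear inlay, brush and dispenser back upright within about 0.5 mm of where they stood, and the timer and tape roll not touched.

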